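Find the engagement and lock the slide safe

TASK

Lock the grey slide safe: take the key with the straight crossbar out of the key rack, put it into the lock on top of the safe and, pressing lightly, turn it gently back and forth until you feel the hidden slot take the blade; push it fully home there, and only then turn it until the crossbar lines up with the two ribs on the lock. Never force the key against the lock, leave the other two keys in the rack, and let go of the key, leaving it in the lock.

Things in the scene. Friction and masses are not known exactly. Their poses are not given: they have to be found in the camera images.
- bar_key: Key to use: steel, upright in a rack hole, collar resting on the rack's top. Origin on its axis at the underside of the collar (46 mm diameter, 4 mm thick), z up. Straight crossbar head 46 mm along x, 12 mm along y, 26 to 42 mm above the origin. Half a turn makes no difference. About 0.12 kg.
- blade_tip (a point): Lower end of the bar key, on its axis 30 mm below its origin, axes as the key's. Flat blade 28 mm along x, 5 mm thick along y, 25 to 30 mm below the collar's underside; above it a thin round neck (5.5 mm) up to 12 mm below the collar, then a 13 mm round shank.
- knob_key: Another key in the rack, not to be used: round knob head 32 mm across; same collar and origin, 44 mm high above the origin.
- ring_key: Another key in the rack, not to be used: upright ring head about 31 mm across; same collar and origin, 56 mm high above the origin.
- rack: Heavy fixed grey block, 60 mm along x, 230 mm along y, 40 mm high, with three 34 mm holes at y = -75, 0 and 75 mm. Origin at the centre of its underside. Any key may stand in any hole; the bar key's crossbar lies within 25 degrees of the rack's y direction. A flat white slide mailer (12 mm high) lies in front of it.
- safe: Grey steel safe box, fixed, 180 mm along x, 210 mm along y, lid top 100 mm high, with a dark square lock housing (74 x 74 mm, 34 mm high) in the middle of the lid; a small glass dish (15 mm high) stands near the lid's +x +y corner. Origin at the underside below the lock's axis.
- lock_mouth (a point): Centre of the lock's round mouth in the housing's top face, 134 mm above the table; z up, axes as the safe's. The mouth is a funnel, 39 mm wide at the top, 31 mm from 7 mm down. Two steel ribs 3 mm high stand 25 to 35 mm either side of it along this x: the locked direction of the crossbar. More than 40 N between key and lock counts as forcing it.
- lock_core: Sprung slot plate, 5 mm thick. Origin: its top, on the lock's axis, 17 mm below the mouth, under a black dust shutter that the blade passes freely. A blade off the slot rests here, collar 13 mm above the mouth. Pressed, it gives 4 mm, from 2 N to 8 N, then is rigid. Once in line, it springs up over the blade, the push vanishes and the key can go down until the collar sits on the mouth.
- slot (a point): Point 7 mm below the plate's top at rest, axes as the safe's (not the slot's). The slot (8.4 mm wide, 0.12 rad of play each way) lies hidden, 0.45 to 2.1 rad counterclockwise, seen from above, of the ribs' direction. The plate does not turn with the key; over 20 N on it (press or twist) counts as forcing. Fully home the blade is below it and the key turns freely, either way.

How it is judged (in metres and radians):
On the way:
1. the key is pushed fully home in the slot (collar within 3 mm of the lock's mouth) while its crossbar is still more than 0.3 rad away from the ribs' direction (z of bar_key in the frame of lock_mouth below 0.003 m and horizontal distance between bar_key and lock_mouth below 0.006 m and angle between the x axis of bar_key and the x axis of lock_mouth, either way round above 0.3 rad), for 0.1 s.
At the end, for the whole second after the job is handed in: The bar key stands released and at rest in the lock, upright within 0.08 rad, its collar within 3 mm of the lock's mouth and its axis within 6 mm of it, its crossbar within 0.18 rad of the direction of the two ribs (z of bar_key in the frame of lock_mouth between -0.003 and 0.003 m and horizontal distance between bar_key and lock_mouth below 0.006 m and angle between bar_key's own z axis and vertical below 0.08 rad and angle between the x axis of bar_key and the x axis of lock_mouth, either way round below 0.18 rad and linear speed of bar_key below 0.01 m/s); the robot touches nothing.
It fails at once if the slot plate is forced (more than 20 N between key and plate, by pressing hard or by turning on with the blade caught in the slot) (contact force between bar_key and lock_core above 20 N).
It fails at once if the key is forced against the lock (more than 40 N between key and safe) (contact force between bar_key and safe above 40 N).
It fails at once if one of the other two keys is moved by more than 20 mm (distance of any of knob_key, ring_key from where it was at the start of the episode above 0.02 m).
It also fails if it takes over 67 s, if anything falls off the work surface, if the arm or the gripper's body presses on something with over 40 N, if the wrist force passes 120 N, or if a joint passes its speed limit or range.

ROBOT

A 6-joint arm with a two-finger parallel gripper is mounted at the origin on the work surface. World frame = base frame: x ahead of the robot, y to its left, z up, the work surface at z = 0. Lengths are in mm, angles in rad, forces in N, time in s.
With the tool pointing down it reaches from about 350 to 975 mm from the base axis. Payload 7.1 kg.
Tool frame: the origin (TCP) lies at the very end of the fingers, on their centre line; the grasp point (between the pads) lies tcp_to_grasp behind it (tcp_to_grasp is the distance from the TCP to the grasp point, in mm); z points along the fingers, x is the direction in which the jaws open and shut, and the axes are right-handed (so a half turn about z gives the same grasp; the last joint's range is limited). The gripper opens to 88 mm and grips with 3 to 60 N. Pads are 20 mm wide; open, the fingers measure 115 mm over their backs; the gripper's body (75 mm by 178 mm) begins 61 mm behind the grasp point.
Start: joints at [-1.271, 0.423, 1.63, -0, 1.089, -0.019], TCP at [195.909, -593.485, 222.675] pointing down, gripper open.
Joint ranges: [-3, 3], [-0.9, 2.11], [0.09, 2.58], [-1.31, 4.45], [0.11, 2.69], [-2.54, 2.54]. Speed limits (rad/s): [2.39, 2.39, 3.01, 3.14, 3.14, 3.14].

INTERFACE

Orientations are given as a rotation vector (axis times angle).
In Python, from workcell import get_obs, get_image, close_job, recognise, mark_of, tcp_to_grasp gives the robot as it stands. The module is installed in compiled form; this text tells all that it offers.
- The arm moves only by the tool move_arm, never from a script. Its argument "motion" is a list of rows, each a list of 7 numbers: the shift along the world's x, y, z in mm, then the turn, a rotation vector about the world's x, y, z in rad, then the finger opening in mm, from 0 to 87.8. A call has 1 to 5 rows; each row is the pose to reach, as a shift and turn from the pose commanded when the call began; what a row does not reach only later rows make up. A row lasts 1/12 s, in which the tool goes at most 41.7 mm and 7.16 degrees, less where a joint would pass 70% of its speed; a pose out of reach is approached as far as the arm can. A call with a gripper value outside its range is refused whole. The fingers move at their own pace and stop on an object; the grip force is fixed at half the most. Time passes only in rows, so rows that repeat a pose let the fingers close. It gives the time, the measured TCP pose, the force and the opening at its end, in the units of the state.
- get_obs(): the state, without advancing time (a new reading comes with each control period).
- get_image(name): name is "scene" or "top"; returns a dict with "color" (420x560x3 uint8, red, green, blue), "mtx" (3x3 intrinsics, pixels), "k1" (the pictures are not rectified: a ray, as slopes to the right and down, at radius r is drawn at 1 + k1 r^2 times it, then the intrinsics apply), "camera_from_world" (4x4, takes a point from world to camera coordinates). Camera axes: x right, y up, looking along -z (the intrinsics and any distortion apply to the point x, -y, -z); pixel columns grow to the right and rows downward; lengths in mm; the calibration is good to about 2 mm. A picture is of the moment at which its call begins. There is no depth.
- close_job(): hands the job in, once; it reports no verdict.
Trained networks look in a picture, given as the dict that the camera call returned (one of the last four; its "shot" number tells which), for a name from the list of things; names that differ only in an ending like _2 or _b are one class to them, and where a whole thing is asked for, a point or a joint stands for the part that bears it (a point fixed in the world has none). Each returns a list of dicts, best first, with "p" (0 to 1); they miss things now and then, are a little off and sometimes report something else, mostly with a low value. They report only what shows in the picture. A call takes as long as a camera call.
- recognise(picture, label): "bbox" ([centre column, centre row, width, height] in pixels, round what is visible of it).
- mark_of(picture, label): "location" ([row, column] in pixels: a listed point, or the origin of a listed thing).
The state is a dict: "t": time; "qpos": joint angles; "qvel": joint speeds; "joint_torque": joint torques, N m; "ee_pos": TCP position; "orientation": TCP orientation; "ft_force": force on the tool from outside, world axes, zero at the start; "moment": the same for the moment, N m; "width": finger opening in mm.
Only numpy, scipy, OpenCV 4.12 (cv2) and the standard library are available. Lean on these libraries where they do the work, as an engineer would, in place of code of your own. Each camera call takes 0.05 s, during which the arm holds its last target. There are 200 camera calls.

## Working session

There is one attempt and no reset: what is moved stays moved. The work goes in short steps, Python scripts to look and compute and a tool call to move; the robot and the scene stay as the last step left them, time stands still between calls to the robot, and variables do not carry over. Pictures are saved under pics/ and viewed, about 8 in all and at most 12, crops included, and the job is handed in when it is done.

Besides the shell and the picture viewer there is one more tool, called as a command line: name --pt "numbers of a row" for each row, then --argument value for the rest. move_arm: Moves the arm, as the interface text tells. Its arguments: {"type":"object","properties":{"motion":{"type":"array"}},"required":["motion"]}

```bash
mkdir -p pics
cat > h.py <<'E'
import numpy as np, cv2
from workcell import *
def ray(im,row,col):
    K=im["mtx"]; k1=im["k1"]
    d=np.array([(col-K[0,2])/K[0,0],(row-K[1,2])/K[1,1]])
    u=d.copy()
    for _ in range(30): u=d/(1+k1*(u@u))
    T=np.array(im["camera_from_world"]); R=T[:3,:3]; t=T[:3,3]
    return -R.T@t, R.T@np.array([u[0],-u[1],-1.0])
def at_z(im,row,col,z):
    o,v=ray(im,row,col); return o+v*(z-o[2])/v[2]
def proj(im,P):
    T=np.array(im["camera_from_world"]); c=T[:3,:3]@np.array(P)+T[:3,3]
    u=np.array([c[0],-c[1]])/-c[2]; u=u*(1+im["k1"]*(u@u)); K=im["mtx"]
    return np.array([K[1,1]*u[1]+K[1,2],K[0,0]*u[0]+K[0,2]])
def save(im,n,box=None,s=1):
    c=im["color"][:,:,::-1]
    if box: c=c[box[0]:box[1],box[2]:box[3]]
    cv2.imwrite("pics/"+n,cv2.resize(c,None,fx=s,fy=s,interpolation=cv2.INTER_CUBIC))
E
python3 - <<'E'
from h import *
o=get_obs(); print(o,tcp_to_grasp)
ims={n:get_image(n) for n in("scene","top")}
for n,im in ims.items():
    save(im,n+"0.png"); print(n,im["k1"],ray(im,210,280))
    for l,z in (("bar_key",40),("knob_key",40),("ring_key",40),("rack",0),("safe",0),("lock_mouth",134)):
        for m in mark_of(im,l)[:2]: print(l,np.round(m["p"],2),np.round(m["location"],1),at_z(im,*m["location"],z).round(1))
a=cv2.hconcat([ims[n]["color"][:,:,::-1] for n in ims]); 
cv2.imwrite("pics/both.png",cv2.vconcat([ims[n]["color"][:,:,::-1] for n in ims])[:,:])
E
```

```text
{'t': 0.0, 'qpos': array([-1.27102081e+00,  4.23876494e-01,  1.63065899e+00, -2.31573488e-05,
        1.08857942e+00, -1.90213739e-02]), 'qvel': array([ 6.75868883e-04,  8.77385944e-04, -1.27265877e-03,  2.67482905e-04,
        5.89573015e-05,  1.94658367e-04]), 'joint_torque': array([-1.00412690e-03, -5.44634414e+01, -2.73669183e+01,  6.43165922e-02,
        2.28799466e-02, -1.04350677e-04]), 'ee_pos': array([ 195.73703148, -592.99239778,  221.89161144]), 'orientation': array([-2.54515793e+00,  1.84014272e+00,  1.92953994e-03]), 'ft_force': array([-0.5163539 , -0.6428875 ,  0.05662593]), 'moment': array([ 0.01564175,  0.06698315, -0.04069979]), 'width': 87.60527232843397} 18.700000000000003
scene -0.14975931557844244 (array([ 862.25124228, -592.54879941, 1101.27320427]), array([-0.28684442,  0.50953215, -0.81126188]))
bar_key 0.55 [275.7 282. ] [580.6 -78.7  40. ]
bar_key 0.43 [298.3 258.6] [ 564.8 -152.3   40. ]
knob_key 0.6 [295.1 256.5] [ 556.9 -148.    40. ]
ring_key 0.69 [318.7 231. ] [ 539.6 -222.8   40. ]
safe 0.71 [195.9 299.6] [493.6 162.5   0. ]
lock_mouth 0.73 [166.5 305.5] [508.8 152.8 134. ]
top 0.014615222139143662 (array([406.55751017,  29.45894911, 829.86846718]), array([ 0.16267058, -0.0272511 , -0.98634061]))
bar_key 0.85 [187.8 319.4] [581.5 -74.9  40. ]
knob_key 0.67 [196.4 356.3] [ 561.9 -150.2   40. ]
knob_key 0.27 [225.7 198.2] [508.2 173.6  40. ]
ring_key 0.92 [206.9 386.9] [ 538.6 -211.8   40. ]
ring_key 0.57 [195.7 354.9] [ 563.4 -147.4   40. ]
rack 0.75 [199.5 350.3] [ 563.2 -145.9    0. ]
safe 0.72 [232.8 209.6] [497.7 156.7   0. ]
lock_mouth 0.67 [227.6 194.2] [492.9 163.4 134. ]
```

Run:
```python
import cv2
a=cv2.imread("pics/scene0.png")[120:350,170:370];b=cv2.imread("pics/top0.png")[140:300,130:430]
a=cv2.resize(a,None,fx=2.6,fy=2.6,interpolation=2);cv2.imwrite("pics/a.png",a)
b=cv2.resize(b,None,fx=2.66,fy=2.66,interpolation=2);cv2.imwrite("pics/b.png",b)
```

```text
(no output)
```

View pics/a.png

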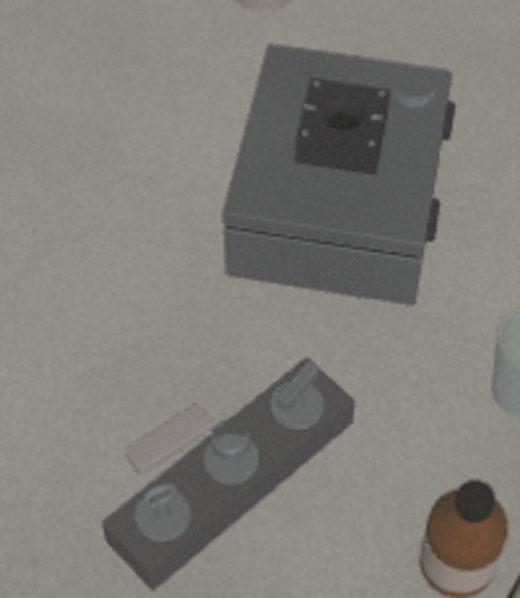

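View pics/b.png

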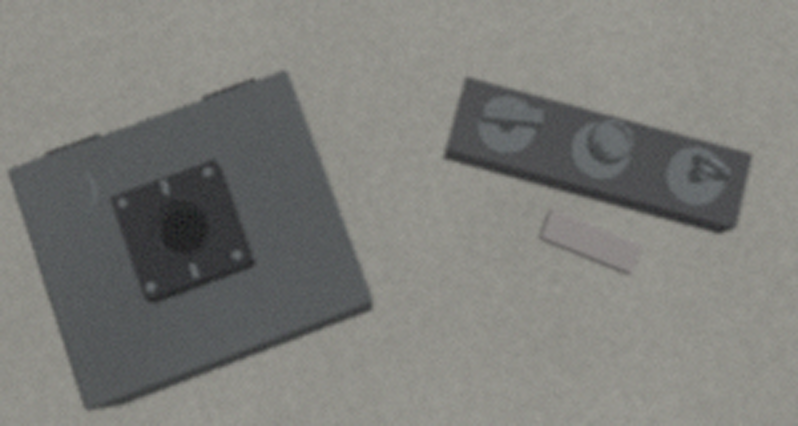

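The pictures show the bar key in the hole nearest the safe (top crop about 510,122), then the knob key (602,147), then the ring key (697,172). The lock housing is at (183,230), with ribs at (165,187) and (194,270).

Run:
```python
from h import *
T=get_image("top"); S=get_image("scene")
t=lambda x,y,z: at_z(T,140+y/2.66-.5,130+x/2.66-.5,z)
s=lambda x,y,z: at_z(S,120+y/2.6-.5,170+x/2.6-.5,z)
def rep(n,P):
    P=np.array(P); print(n,P.mean(0).round(1),'sides',np.linalg.norm(P-np.roll(P,-1,0),axis=1).round(1),'ang',[round(float(np.arctan2(*(b-a)[[1,0]])),3) for a,b in zip(P,np.roll(P,-1,0))])
rep('rack T',[t(468,78,40),t(750,154,40),t(732,230,40),t(446,157,40)])
rep('rack S',[s(308,358,40),s(354,402,40),s(152,555,40),s(104,525,40)])
rep('hous T',[t(112,198,134),t(215,162,134),t(253,266,134),t(150,300,134)])
rep('lid T',[t(10,170,100),t(287,71,100),t(372,307,100),t(87,409,100)])
rep('lid S',[s(269,44,100),s(452,70,100),s(418,246,100),s(224,216,100)])
rep('hous S',[s(311,78,134),s(390,88,134),s(381,137,134),s(300,127,134)])
rep('ribs T',[t(165,187,137),t(194,270,137)])
rep('ribs S',[s(309,107,137),s(377,117,137)])
rep('bar S',[s(284,402,42),s(315,366,42)])
rep('collars S',[s(297,405,44),s(231,459,44),s(162,515,44)])
rep('collars T',[t(508,124,44),t(603,149,44),t(697,177,44)])
g=lambda im,r,c,h,w,n:save(im,n,(r-h,r+h,c-w,c+w),10)
a=cv2.resize(T["color"][172:202,300:340,::-1],None,fx=10,fy=10,interpolation=2)
b=cv2.resize(S["color"][255:290,265:305,::-1],None,fx=10,fy=10,interpolation=2)
b=cv2.resize(b,(400,350));cv2.imwrite("pics/c.png",cv2.convertScaleAbs(cv2.vconcat([a[:300],b]) if 0 else cv2.hconcat([cv2.copyMakeBorder(a,0,50,0,0,0),b]),alpha=1.6))
```

```text
rack T [ 559.6 -146.2   40. ] sides [226.1  61.8 225.6  65.5] ang [-1.863, 2.834, 1.295, -0.299]
rack S [ 562.  -145.9   40. ] sides [ 58.3 216.8  47.7 229.7] ang [-0.316, -1.911, 3.099, 1.286]
hous T [495.  156.5 134. ] sides [72.5 75.4 71.  73.6] ang [-1.246, -2.796, 1.87, 0.367]
lid T [495.3 157.5 100. ] sides [206.9 180.1 205.2 176.2] ang [-1.233, -2.815, 1.889, 0.336]
lid S [496.6 154.9 100. ] sides [178.  211.2 171.9 210.7] ang [0.345, -1.255, -2.799, 1.915]
hous S [494.  164.8 134. ] sides [72.9 59.1 72.6 59.7] ang [0.367, -1.225, -2.767, 1.921]
ribs T [496.5 158.1 137. ] sides [59.5 59.5] ang [-2.802, 0.34]
ribs S [496.  156.2 137. ] sides [61.7 61.7] ang [0.343, -2.799]
bar S [575.6 -57.7  42. ] sides [44.5 44.5] ang [1.452, -1.69]
collars S [ 562.7 -149.5   44. ] sides [ 75.1  74.8 149.8] ang [-1.865, -1.867, 1.276]
collars T [ 562.2 -148.7   44. ] sides [ 75.5  74.8 150.3] ang [-1.856, -1.889, 1.269]
```

View pics/c.png

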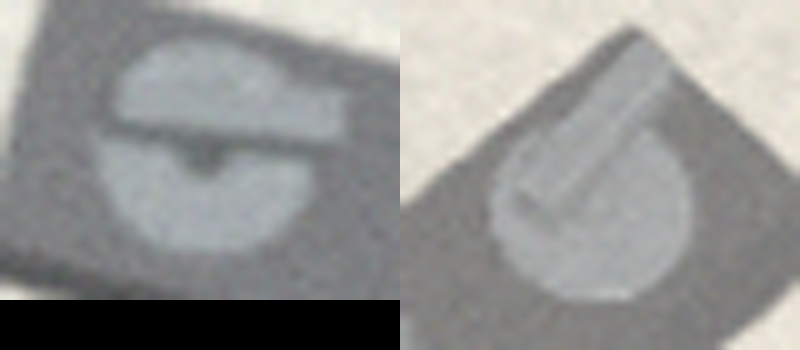

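Run:
```python
from h import *
T=get_image("top"); S=get_image("scene")
t=lambda x,y,z: at_z(T,172+y/10-.5,300+x/10-.5,z)
s=lambda x,y,z: at_z(S,255+y/10-.5,265+(x-400)/10-.5,z)
an=lambda a,b: round(float(np.arctan2(b[1]-a[1],b[0]-a[0])),3)
# top: lower dark edge (underside of near face z=66) and upper right end
for z in (66,82): 
    print('T edge',z,an(t(345,150,z),t(110,137,z)), t(345,138,z).round(1),t(345,90,z).round(1))
A,B=s(547,200,82),s(655,48,82); print('S bar',A.round(1),B.round(1),((A+B)/2).round(1),an(A,B),np.linalg.norm(B-A))
print('collar T',t(207,148,44).round(1),'S',s(592,200,44).round(1))
# model overlays: fit key x,y,yaw by checking outline of projected bar
from itertools import product
for yaw in (1.3,1.4,1.45,1.5,1.55):
    c,q=np.cos(yaw),np.sin(yaw); out=[]
    for sx,sy in product((-23,23),(-6,6)):
        P=[581+c*sx-q*sy,-77.5+q*sx+c*sy,82]
        a=proj(T,P); b=proj(S,P); out.append([((a[1]+.5-300)*10).round(),((a[0]+.5-172)*10).round(),((b[1]+.5-265)*10+400).round(),((b[0]+.5-255)*10).round()])
    print(yaw,np.array(out,int).tolist())
```

```text
T edge 66 1.494 [ 580.3 -100.9   66. ] [ 590.1 -101.4   66. ]
T edge 82 1.494 [576.7 -98.2  82. ] [586.3 -98.6  82. ]
S bar [585.2 -99.5  82. ] [586.5 -55.3  82. ] [585.8 -77.4  82. ] 1.54 44.28639942155544
collar T [583.8 -76.1  44. ] S [583.4 -76.1  44. ]
1.3 [[360, 118, 524, 197], [346, 176, 485, 161], [132, 61, 677, 67], [118, 119, 638, 32]]
1.4 [[359, 106, 534, 201], [351, 165, 491, 170], [127, 72, 671, 59], [118, 131, 628, 28]]
1.45 [[358, 100, 539, 203], [353, 160, 494, 174], [124, 77, 668, 55], [119, 137, 623, 26]]
1.5 [[357, 94, 545, 205], [355, 154, 498, 177], [123, 83, 664, 51], [121, 143, 618, 24]]
1.55 [[355, 89, 550, 207], [357, 148, 502, 181], [121, 89, 660, 48], [122, 148, 613, 23]]
```

move_arm --pt "40 53 -4 0 0 0.12 60" --pt "80 106 -8 0 0 0.24 60" --pt "100 133 -12 0 0 0.3 60" --pt "120 160 -16 0 0 0.36 60" --pt "130 173 -20 0 0 0.4 60"

```text
t: 1.32
ee_pos: [321.3, -426.4, 204.3]
orientation: [2.862, -1.295, 0.002]
ft_force: [1.1, 0.0, 0.6]
width: 60.9
```

move_arm --pt "25 33 -4 0 0 0.08 60" --pt "50 66 -8 0 0 0.16 60" --pt "75 99 -12 0 0 0.24 60" --pt "100 132 -16 0 0 0.32 60" --pt "120 160 -20 0 0 0.4 60"

```text
t: 1.73
ee_pos: [441.9, -265.6, 184.1]
orientation: [3.063, -0.697, 0.001]
ft_force: [-0.2, -0.4, 0.1]
width: 60.1
```

move_arm --pt "25 33 -4 0 0 0.08 60" --pt "50 66 -8 0 0 0.16 60" --pt "75 99 -12 0 0 0.24 60" --pt "100 132 -20 0 0 0.32 60" --pt "120 160 -30 0 0 0.38 60"

```text
t: 2.15
ee_pos: [562.6, -105.5, 154.5]
orientation: [3.14, -0.106, 0.004]
ft_force: [1.2, -1.2, 0.3]
width: 60.2
```

move_arm --pt "9 12 -6 0 0 0 60" --pt "18 24 -13 0 0 0 60" --pt "18 24 -13 0 0 0 60" --pt "18 24 -13 0 0 0 60"

```text
t: 2.48
ee_pos: [578.0, -84.0, 140.5]
orientation: [3.139, -0.114, -0.002]
ft_force: [-0.4, -0.4, -0.3]
width: 59.8
```

move_arm --pt "3 4 -15 0 0 0 60" --pt "6 7.5 -35 0 0 0 60" --pt "6 7.5 -35 0 0 0 60"

```text
t: 2.73
ee_pos: [582.3, -77.2, 103.8]
orientation: [-3.139, 0.116, 0.006]
ft_force: [-0.2, 0.6, 0.0]
width: 59.7
```

Run:
```python
from h import *
T=get_image("top"); S=get_image("scene"); o=get_obs();print(o["ee_pos"],o["qpos"])
P=np.r_[o["ee_pos"]]; print(proj(T,P),proj(S,P))
a=T["color"][150:220,280:360,::-1];b=S["color"][225:295,240:320,::-1]
cv2.imwrite("pics/d.png",cv2.convertScaleAbs(cv2.resize(cv2.hconcat([a,b]),None,fx=5,fy=5,interpolation=2),alpha=1.5))
```

```text
[583.49608311 -77.44375129 106.07647928] [-1.52052086e-01  5.25701933e-01  1.78363100e+00 -3.04914849e-04
  8.33774149e-01 -7.80639652e-02]
[179.14314705 324.96890303] [260.68017539 283.85353086]
```

View pics/d.png

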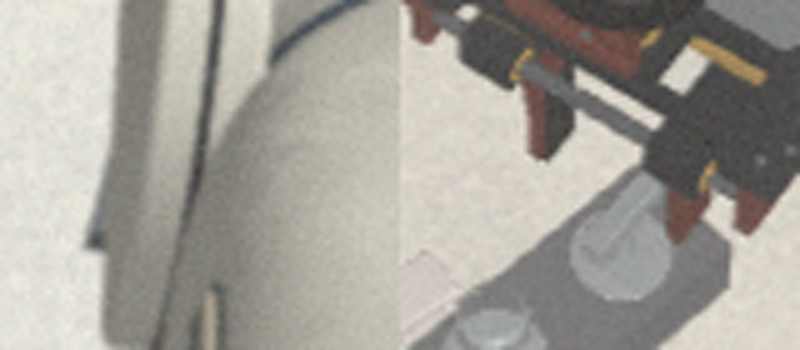

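The scene view shows the open fingers straddling the crossbar (fingertips at about 545,158 and 680,240). I'm going down and gripping.

move_arm --pt "0.5 0.5 -20 0 0 0 60" --pt "0.5 0.5 -40 0 0 0 60" --pt "0.5 0.5 -50 0 0 0 60" --pt "0.5 0.5 -50 0 0 0 30" --pt "0.5 0.5 -50 0 0 0 30"

```text
t: 3.25
ee_pos: [585.0, -76.2, 56.6]
orientation: [3.139, -0.114, -0.0]
ft_force: [1.0, 0.1, -0.2]
width: 49.6
```

move_arm --pt "0 0 0 0 0 0 20" --pt "0 0 0 0 0 0 10" --pt "0 0 0 0 0 0 0" --pt "0 0 0 0 0 0 0" --pt "0 0 0 0 0 0 0"

```text
t: 3.67
ee_pos: [585.2, -75.7, 56.5]
orientation: [3.139, -0.113, 0.001]
ft_force: [0.2, 0.4, -0.3]
width: 16.8
```

move_arm --pt "0 0 0 0 0 0 0" --pt "0 0 0 0 0 0 0"

```text
t: 3.83
ee_pos: [585.1, -75.7, 56.3]
orientation: [3.14, -0.113, 0.0]
ft_force: [-0.8, -0.1, 3.0]
width: 12.0
```

move_arm --pt "0 0 15 0 0 0 0" --pt "0 0 40 0 0 0 0" --pt "0 0 75 0 0 0 0" --pt "0 0 110 0 0 0 0" --pt "0 0 140 0 0 0 0"

```text
t: 4.25
ee_pos: [584.9, -75.7, 197.7]
orientation: [-3.14, 0.113, -0.0]
ft_force: [0.5, -0.1, -1.2]
width: 11.7
```

move_arm --pt "-13 34 10 0 0 0 0" --pt "-27 70 20 0 0 0 0" --pt "-40 104 20 0 0 0 0" --pt "-53 138 20 0 0 0 0" --pt "-66 172 20 0 0 0 0"

```text
t: 4.67
ee_pos: [518.0, 97.6, 216.2]
orientation: [-3.139, 0.114, -0.0]
ft_force: [1.1, -1.4, -1.6]
width: 11.8
```

move_arm --pt "-11 30 0 0 0 0 0" --pt "-19 50 0 0 0 0 0" --pt "-23.5 60.5 0 0 0 0 0" --pt "-23.5 60.5 0 0 0 0 0" --pt "-23.5 60.5 0 0 0 0 0"

```text
t: 5.08
ee_pos: [495.5, 156.7, 215.9]
orientation: [3.139, -0.111, -0.0]
ft_force: [0.7, -1.0, -1.2]
width: 11.9
```

Run:
```python
from h import *
S=get_image("scene"); o=get_obs();print(o["ee_pos"],o["orientation"],o["ft_force"],o["moment"],o["width"])
P=o["ee_pos"]; k=P-[0,0,16]; print('key o',proj(S,k),'tip',proj(S,k-[0,0,30]),'mouth',proj(S,[495.5,157,134]))
print([ (m["p"],m["location"]) for m in mark_of(S,"blade_tip")],[ (m["p"],m["location"]) for m in mark_of(S,"bar_key")],[ (m["p"],m["location"]) for m in mark_of(S,"lock_mouth")])
cv2.imwrite("pics/e.png",cv2.convertScaleAbs(cv2.resize(S["color"][110:200,250:360,::-1],None,fx=6,fy=6,interpolation=2),alpha=1.5))
```

```text
[495.80674942 156.13145855 215.90373965] [ 3.13914621e+00 -1.12885114e-01  7.42443435e-05] [ 0.19463651 -0.19600083 -1.05486887] [-0.09080562 -0.08986403 -0.01891309] 11.73062154306473
key o [144.19372101 302.45926398] tip [153.13368453 301.91028809] mouth [163.10618485 301.34211226]
[(0.75, [151.0, 303.0])] [(0.67, [145.9, 302.3])] []
```

View pics/e.png

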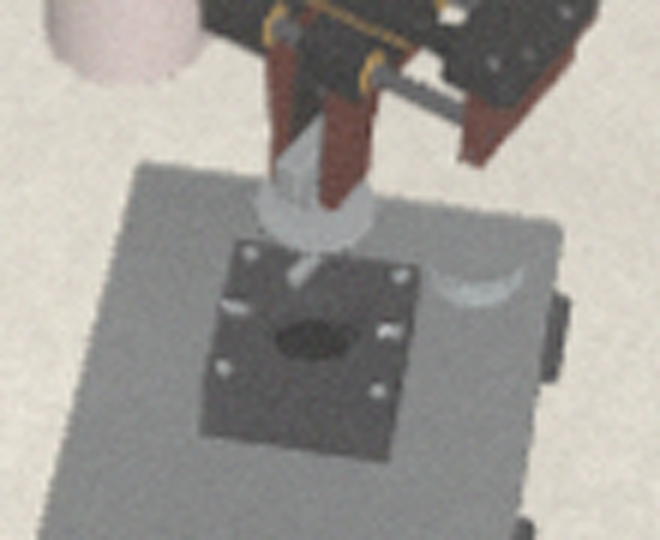

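The key hangs straight in the gripper, directly above the mouth (collar at 316,215; mouth at 314,340; ribs at 235,307 and 390,331). I'm lowering it.

move_arm --pt "0 0.5 -15 0 0 0 0" --pt "0 0.5 -30 0 0 0 0" --pt "0 0.5 -36 0 0 0 0" --pt "0 0.5 -42 0 0 0 0" --pt "0 0.5 -42 0 0 0 0"

```text
t: 5.7
ee_pos: [495.3, 156.7, 173.1]
orientation: [3.139, -0.115, -0.002]
ft_force: [-0.2, 0.4, -1.0]
width: 12.3
```

move_arm --pt "0 0 -2 0 0 0 0" --pt "0 0 -4 0 0 0 0" --pt "0 0 -6 0 0 0 0" --pt "0 0 -6 0 0 0 0"

```text
t: 6.03
ee_pos: [495.5, 157.3, 168.0]
orientation: [-3.14, 0.113, -0.0]
ft_force: [0.2, 0.5, -0.5]
width: 11.7
```

No lateral contact so far, so I'm lowering slowly to the plate.

move_arm --pt "0 0 -1 0 0 0 0" --pt "0 0 -2 0 0 0 0" --pt "0 0 -3 0 0 0 0" --pt "0 0 -3 0 0 0 0"

```text
t: 6.37
ee_pos: [495.4, 157.3, 164.8]
orientation: [3.139, -0.113, -0.0]
ft_force: [-0.4, -0.4, -1.1]
width: 11.8
```

move_arm --pt "0 0 -0.5 0 0 0 0" --pt "0 0 -1 0 0 0 0" --pt "0 0 -1.5 0 0 0 0" --pt "0 0 -1.5 0 0 0 0"

```text
t: 6.7
ee_pos: [495.4, 157.3, 163.4]
orientation: [3.139, -0.113, -0.0]
ft_force: [0.1, -0.1, -1.4]
width: 11.5
```

move_arm --pt "0 0 -0.5 0 0 0 0" --pt "0 0 -1 0 0 0 0" --pt "0 0 -1.5 0 0 0 0" --pt "0 0 -1.5 0 0 0 0"

```text
t: 7.03
ee_pos: [495.4, 157.3, 161.9]
orientation: [3.14, -0.113, -0.0]
ft_force: [0.0, -0.5, -0.9]
width: 11.8
```

move_arm --pt "0 0 -0.5 0 0 0 0" --pt "0 0 -1 0 0 0 0" --pt "0 0 -1.5 0 0 0 0" --pt "0 0 -1.5 0 0 0 0"

```text
t: 7.37
ee_pos: [495.4, 157.3, 160.4]
orientation: [3.14, -0.113, -0.0]
ft_force: [0.3, 0.2, -0.2]
width: 11.8
```

move_arm --pt "0 0 -0.4 0 0 0 0" --pt "0 0 -0.8 0 0 0 0" --pt "0 0 -1 0 0 0 0" --pt "0 0 -1 0 0 0 0"

```text
t: 7.7
ee_pos: [495.4, 157.3, 159.4]
orientation: [3.14, -0.113, -0.0]
ft_force: [0.5, -1.0, -1.3]
width: 11.8
```

move_arm --pt "0 0 -0.4 0 0 0 0" --pt "0 0 -0.8 0 0 0 0" --pt "0 0 -1 0 0 0 0" --pt "0 0 -1 0 0 0 0"

```text
t: 8.03
ee_pos: [495.5, 157.3, 158.4]
orientation: [3.14, -0.113, -0.0]
ft_force: [0.3, 0.4, -1.3]
width: 11.6
```

Run:
```python
from h import *
S=get_image("scene"); o=get_obs();print(o["ee_pos"],o["ft_force"],o["moment"],o["width"])
P=o["ee_pos"]; k=P-[0,0,16]; print('collar edge pts',[proj(S,k+[23*np.cos(a),23*np.sin(a),0]).round(1).tolist() for a in np.arange(4)*np.pi/2])
cv2.imwrite("pics/f.png",cv2.convertScaleAbs(cv2.resize(S["color"][125:195,265:345,::-1],None,fx=8,fy=8,interpolation=2),alpha=1.5))
```

```text
[495.46155245 157.32158754 158.45725153] [ 0.54364769 -0.68968717 -1.42007439] [-0.07634512 -0.11735651 -0.09215865] 11.489110076980431
collar edge pts [[164.5, 310.3], [154.3, 306.3], [156.8, 292.9], [167.1, 296.7]]
```

View pics/f.png

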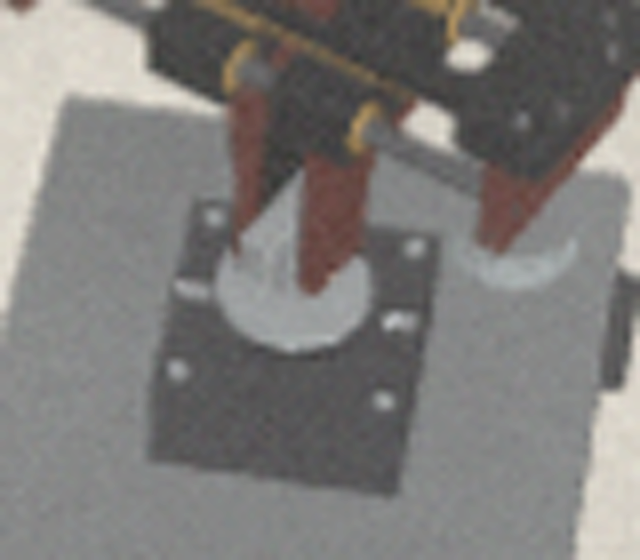

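The collar edge (row 168) matches the modelled height, about 8.5 mm above the mouth, and there is no push. The blade seems to have entered the slot directly, so I'm going on down gently.

move_arm --pt "0 0 -0.5 0 0 0 0" --pt "0 0 -1 0 0 0 0" --pt "0 0 -1.5 0 0 0 0" --pt "0 0 -1.5 0 0 0 0"

```text
t: 8.42
ee_pos: [495.4, 157.3, 156.9]
orientation: [3.14, -0.113, -0.0]
ft_force: [-0.2, 0.1, -0.9]
width: 11.8
```

move_arm --pt "0 0 -0.5 0 0 0 0" --pt "0 0 -1 0 0 0 0" --pt "0 0 -1.5 0 0 0 0" --pt "0 0 -2 0 0 0 0" --pt "0 0 -2 0 0 0 0"

```text
t: 8.83
ee_pos: [495.4, 157.3, 154.9]
orientation: [3.139, -0.113, -0.0]
ft_force: [0.5, 0.6, -2.1]
width: 11.9
```

move_arm --pt "0 0 -0.5 0 0 0 0" --pt "0 0 -1 0 0 0 0" --pt "0 0 -1.5 0 0 0 0" --pt "0 0 -2 0 0 0 0" --pt "0 0 -2 0 0 0 0"

```text
t: 9.25
ee_pos: [495.4, 157.3, 152.9]
orientation: [3.139, -0.113, -0.0]
ft_force: [0.5, 0.4, -1.7]
width: 12.0
```

move_arm --pt "0 0 -0.4 0 0 0 0" --pt "0 0 -0.8 0 0 0 0" --pt "0 0 -1.2 0 0 0 0" --pt "0 0 -1.5 0 0 0 0" --pt "0 0 -1.5 0 0 0 0"

```text
t: 9.67
ee_pos: [495.4, 157.3, 151.4]
orientation: [3.14, -0.113, -0.0]
ft_force: [1.2, -0.3, -0.6]
width: 12.0
```

move_arm --pt "0 0 -0.3 0 0 0 0" --pt "0 0 -0.6 0 0 0 0" --pt "0 0 -0.9 0 0 0 0" --pt "0 0 -0.9 0 0 0 0"

```text
t: 10.0
ee_pos: [495.5, 157.3, 150.5]
orientation: [3.14, -0.113, -0.0]
ft_force: [0.6, -0.1, -1.2]
width: 11.9
```

move_arm --pt "0 0 -0.3 0 0 0 0" --pt "0 0 -0.6 0 0 0 0" --pt "0 0 -0.6 0 0 0 0" --pt "0 0 -0.6 0 0 0 0"

```text
t: 10.33
ee_pos: [495.5, 157.3, 150.3]
orientation: [-3.14, 0.113, -0.0]
ft_force: [-1.3, 0.2, 3.0]
width: 11.8
```

The collar has reached the mouth: a light 4 N push at the predicted height. I'm easing off slightly, then starting the turn with a small test step.

move_arm --pt "0 0 0.6 0 0 0 0" --pt "0 0 0.6 0 0 -0.03 0" --pt "0 0 0.6 0 0 -0.06 0" --pt "0 0 0.6 0 0 -0.1 0" --pt "0 0 0.6 0 0 -0.1 0"

```text
t: 10.75
ee_pos: [495.5, 157.3, 150.4]
orientation: [3.13, -0.272, -0.0]
ft_force: [-0.5, -0.5, -1.3]
width: 11.6
```

```bash
python3 -c "
from workcell import *
o=get_obs();print(o['ee_pos'],o['ft_force'],o['moment'],o['qpos'][5])"
```

```text
[495.4684614  157.29442022 150.41203817] [-0.47518662 -0.51678517 -1.31281563] [-0.0502509  -0.03489083 -0.00824516] 0.4579407683210523
```

move_arm --pt "0 0 0 0 0 -0.03 0" --pt "0 0 0 0 0 -0.06 0" --pt "0 0 0 0 0 -0.09 0" --pt "0 0 0 0 0 -0.1 0" --pt "0 0 0 0 0 -0.1 0"

```text
t: 11.17
ee_pos: [495.4, 157.3, 150.5]
orientation: [3.113, -0.425, -0.0]
ft_force: [0.2, -0.8, -2.3]
width: 11.8
```

```bash
python3 -c "
from workcell import *
o=get_obs();print(o['ee_pos'],o['ft_force'],o['moment'],o['qpos'][5])"
```

```text
[495.44055803 157.31105629 150.45202041] [ 0.23339663 -0.82204907 -2.27027049] [-0.07044878 -0.03791111 -0.01005928] 0.555640420537765
```

move_arm --pt "0 0 0 0 0 -0.04 0" --pt "0 0 0 0 0 -0.08 0" --pt "0 0 0 0 0 -0.12 0" --pt "0 0 0 0 0 -0.16 0" --pt "0 0 0 0 0 -0.2 0"

```text
t: 11.58
ee_pos: [495.6, 157.3, 150.6]
orientation: [-3.054, 0.735, -0.0]
ft_force: [1.0, -0.9, -1.4]
width: 11.5
```

```bash
python3 -c "
from workcell import *
o=get_obs();print(o['ee_pos'],o['ft_force'],o['moment'],o['qpos'][5])"
```

```text
[495.58713324 157.3311362  150.57720477] [ 0.98850668 -0.9122602  -1.38227904] [-0.00671496 -0.08633192  0.01641169] 0.7570110845071775
```

Still turning freely.

move_arm --pt "0 0 0 0 0 -0.05 0" --pt "0 0 0 0 0 -0.1 0" --pt "0 0 0 0 0 -0.15 0" --pt "0 0 0 0 0 -0.2 0" --pt "0 0 0 0 0 -0.25 0"

```text
t: 12.0
ee_pos: [495.6, 157.3, 150.6]
orientation: [-2.939, 1.111, -0.0]
ft_force: [-0.1, 0.0, -2.5]
width: 12.0
```

move_arm --pt "0 0 0 0 0 -0.05 0" --pt "0 0 0 0 0 -0.1 0" --pt "0 0 0 0 0 -0.15 0" --pt "0 0 0 0 0 -0.2 0" --pt "0 0 0 0 0 -0.25 0"

```text
t: 12.42
ee_pos: [495.7, 157.3, 150.6]
orientation: [-2.777, 1.469, -0.001]
ft_force: [1.2, -0.3, -1.5]
width: 11.8
```

move_arm --pt "0 0 0 0 0 -0.06 0" --pt "0 0 0 0 0 -0.12 0" --pt "0 0 0 0 0 -0.18 0" --pt "0 0 0 0 0 -0.23 0" --pt "0 0 0 0 0 -0.23 0"

```text
t: 12.83
ee_pos: [495.7, 157.3, 150.6]
orientation: [-2.59, 1.777, -0.001]
ft_force: [1.5, -0.2, -1.8]
width: 11.9
```

Run:
```python
from h import *
S=get_image("scene");T=get_image("top"); o=get_obs();r=o["orientation"];print(o["ee_pos"],2*np.arctan2(r[1],r[0])%np.pi+np.pi/2-np.pi,o["ft_force"],o["moment"],o["width"])
cv2.imwrite("pics/g.png",cv2.convertScaleAbs(cv2.resize(cv2.hconcat([S["color"][125:195,265:335,::-1],T["color"][190:260,160:230,::-1]]),None,fx=5.7,fy=5.7,interpolation=2),alpha=1.5))
```

```text
[495.69501513 157.34265526 150.63037592] 0.37119323601179666 [ 0.80617724 -0.4937784  -2.64966247] [-0.02652407 -0.14232004 -0.01487213] 11.66153782468236
```

View pics/g.png

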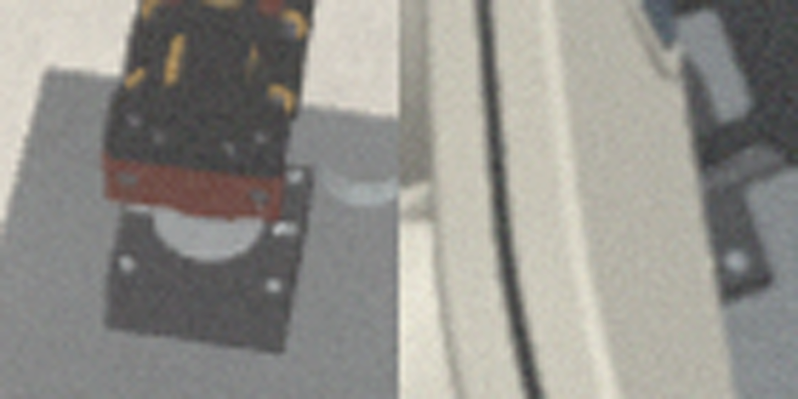

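The collar sits on the housing, with the finger line parallel to the ribs (125,210 and 285,230). One last small correction, then I release.

move_arm --pt "0 0 0 0 0 -0.03 0" --pt "0 0 -0.3 0 0 -0.03 0" --pt "0 0 -0.3 0 0 -0.03 0"

```text
t: 13.18
ee_pos: [495.7, 157.4, 150.4]
orientation: [-2.566, 1.812, -0.0]
ft_force: [0.5, 0.2, -1.3]
width: 12.0
```

move_arm --pt "0 0 0 0 0 0 20" --pt "0 0 0 0 0 0 40" --pt "0 0 0 0 0 0 40" --pt "0 0 0 0 0 0 40" --pt "0 0 0 0 0 0 40"

```text
t: 13.6
ee_pos: [495.5, 157.3, 150.3]
orientation: [-2.564, 1.815, -0.0]
ft_force: [0.2, 0.8, -0.2]
width: 39.3
```

move_arm --pt "0 0 10 0 0 0 40" --pt "0 0 25 0 0 0 40" --pt "0 0 50 0 0 0 40" --pt "0 0 85 0 0 0 40" --pt "0 0 120 0 0 0 40"

```text
t: 14.02
ee_pos: [494.8, 157.1, 271.8]
orientation: [2.563, -1.814, -0.002]
ft_force: [1.9, -0.4, 0.7]
width: 40.0
```

move_arm --pt "0 -40 0 0 0 0 40" --pt "0 -80 0 0 0 0 40" --pt "0 -120 0 0 0 0 40" --pt "0 -160 0 0 0 0 40" --pt "0 -200 0 0 0 0 40"

```text
t: 14.43
ee_pos: [495.2, -44.3, 271.4]
orientation: [-2.564, 1.814, -0.002]
ft_force: [0.3, -0.4, -0.5]
width: 40.2
```

move_arm --pt "0 -40 0 0 0 0 40" --pt "0 -80 0 0 0 0 40" --pt "0 -120 0 0 0 0 40" --pt "0 -120 0 0 0 0 40"

```text
t: 14.77
ee_pos: [495.5, -168.6, 271.4]
orientation: [2.559, -1.82, 0.004]
ft_force: [0.2, -0.8, 0.9]
width: 39.9
```

Run:
```python
from h import *
S=get_image("scene");T=get_image("top"); o=get_obs();print(o["t"],o["ee_pos"],o["width"])
for im,n in((S,'S'),(T,'T')): print(n,[(m["p"],at_z(im,*m["location"],134).round(1)) for m in mark_of(im,"bar_key")[:2]])
print('exp S bar ends',[proj(S,np.array([495.6,157.3,176])+s*23*np.array([np.cos(.343),np.sin(.343),0])) for s in(-1,1)])
print('exp T bar ends',[proj(T,np.array([495.6,157.3,176])+s*23*np.array([np.cos(.343),np.sin(.343),0])) for s in(-1,1)])
cv2.imwrite("pics/i.png",cv2.convertScaleAbs(cv2.resize(cv2.hconcat([S["color"][125:195,265:335,::-1],T["color"][190:260,160:230,::-1]]),None,fx=5.7,fy=5.7,interpolation=2),alpha=1.5))
```

```text
14.8667 [ 495.21017776 -163.98509214  270.81592434] 40.355656413210674
S [(0.68, array([485.8, 154.1, 134. ]))]
T [(0.62, array([496. , 159.6, 134. ])), (0.22, array([491. , 159.9, 134. ]))]
exp S bar ends [array([149.53969547, 292.22030589]), array([152.43141831, 312.18421978])]
exp T bar ends [array([235.73240605, 197.59929387]), array([210.23752921, 188.61981427])]
```

View pics/i.png

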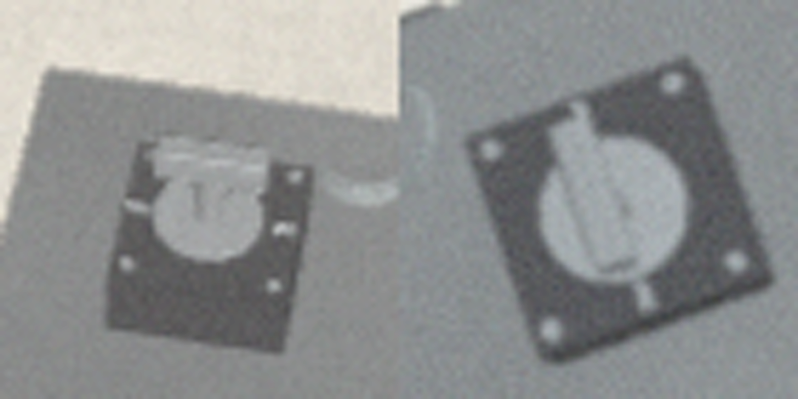

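The key stands in the lock with its crossbar (top view 570,122 to 618,262) parallel to the ribs (575,112 to 645,297). This matches the projected model, so I'm handing the job in.

```bash
python3 -c "
from workcell import *
print(close_job())"
```

```text
the job is handed in; nothing more can be done
None
```

The safe should be locked: the bar key is fully home in the lock, its crossbar lined up with the ribs, and released. I handed the job in at about 15 s of the 67 s; no verdict is reported.

- **Slot:** I never had to turn the key back and forth to find the slot. The blade went straight in at about 1.16 rad from the ribs. I read this from the key's depth with no push; I never felt the plate resist.
- **Fully home:** The collar touched the mouth at the expected height with about 4 N of push, while the crossbar was still far from the ribs' direction. The key then turned freely, with no clear torque in the readings I took.
- **Last checks:** In the final pictures the crossbar is within about 0.03 rad of the ribs and the collar sits on the mouth. The gripper is open and well clear of everything.
- **Disagreement:** In the scene view the network placed the key's origin about 10 mm off in x. The top view (0.5 mm off in x, 2–3 mm in y) and the projected key outline in both views agree with the lock's axis, so I took the scene mark as a detector error.
- **Not checked:** I did not measure the other two keys again afterwards. The arm showed no contact near them.

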